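# Stop the cam wheel with its high spot at the pointer

### The job

Take the black grip on top of the metal cam wheel and turn the wheel slowly until its high spot, the one lobe that stands out farthest from the rim (not either of the two low lobes), points straight at the tip of the fixed pointer. Stop there and let go, leaving the wheel at rest.

Things in the scene. Friction and masses are not known exactly. Their poses are not given: they have to be found in the camera images.
- cam_wheel: Bare metal disc 110 mm wide, 12 thick, level on a fixed dark steel stand. One high lobe reaches 75 mm from the axis; two low ones (62 mm) lie 72 deg anticlockwise and 132 deg clockwise of it from above. Origin on the axis, at the underside, 45 mm above the bench; z up, x to the high lobe. Turns both ways, friction 0.08 N m, stays put. At start the high lobe is 35 to 80 deg clockwise of the pointer.
- wheel_grip (a point): Point 77 mm above the bench, near mid-height of the black grip bar fixed on top of the wheel, on its axis. Bar 44 mm long, 14 thick, 34 high; it rises from the wheel's upper face (57 mm above the bench) to 91 mm. Axes as the wheel's: bar long along x (in line with the high lobe), gripped across its 14 mm along y. Turning it turns the wheel.
- high_spot (a point): Outermost point of the wheel's high lobe, 75 mm from the axis, half-way up the 12 mm rim, 51 mm above the bench.
- pointer_tip (a point): Tip of the fixed steel pointer: a level cone 29 mm long, 10 mm thick at its root, on a light grey post 30 x 18 mm and 63 mm high at one end of the stand. It points at the wheel's axis, the tip 79 mm from it and 51 mm above the bench; the high lobe passes it with 4 mm to spare.

How it is judged:
At the end, for the whole second after the job is handed in: The outermost point of the wheel's high lobe lies within 18 mm, horizontally, of the pointer's tip (about 13 degrees either way), and the wheel is at rest (horizontal distance between high_spot and pointer_tip below 0.018 m and angular speed of cam_wheel below 0.1 rad/s); the robot touches nothing.
It fails at once if the wheel is spun fast (over 3 rad/s, about half a turn a second) (angular speed of cam_wheel above 3 rad/s).
It also fails if it takes over 32 s, if anything falls off the work surface, if the arm or the gripper's body presses on something with over 40 N, if the wrist force passes 120 N, or if a joint passes its speed limit or range.

### The arm

A 7-joint arm with a two-finger parallel gripper is mounted at the origin on a cart in front of the work surface, level with it; the furniture and walls round the work are solid. World frame = base frame: x ahead of the robot, y to its left, z up, the work surface at z = 0. Lengths are in m, angles in rad, forces in N, time in s.
With the tool pointing down it reaches from about 0.425 to 0.875 m from the base axis. Payload 4.7 kg.
Tool frame: the origin (TCP) lies on the centre line of the jaws, within the pads' length; the fingertips stand 14 mm ahead of it and the grasp point (between the pads) lies 5 mm behind it; z points along the fingers, y is the line along which they close (so a half turn about z gives the same grasp; the last joint's range is limited). The gripper opens to 85 mm and grips with 20 to 120 N. Pads are 22 mm wide; open, the fingers measure 114 mm over their backs; the gripper's body (76 mm by 85 mm) begins 54 mm behind the grasp point. The pads swing forward as they close: fully open they stand 13 mm farther back than shut.
Start: joints at [1.214, 0.321, -0.07, 1.45, 0.023, 1.371, -0.057], TCP at [0.236, -0.606, 0.245] pointing down, gripper open.
Joint ranges: [-2.86, 2.86], [-0.3, 2.09], [-1.38, 1.24], [0.06, 2.45], [-1.56, 4.7], [0.09, 2.05], [-2.69, 2.69]. Speed limits (rad/s): [2.57, 2.57, 3.14, 3.14, 3.14, 3.14, 3.14].

### API

Orientations are given as a unit quaternion [x, y, z, w].
In Python, from plant import r, vision gives the robot as it stands. Calls block until the motion is done:
- r.move_to(position, orientation): joint-space move of the TCP to a pose.
- r.move_straight(position, rot=None, v=0.15, guard=None): straight line of the TCP; rot=None keeps the orientation; v is the mean speed in m/s. With guard (N) it stops when the force on the tool has changed by that much, and returns True; else False.
- r.movej(angles): joint-space move.
- r.set_gripper(opening, newtons=None): finger opening in m; newtons is the grip in N (None keeps the last); returns when the fingers have stopped.
- r.wait(seconds).
- r.solve_ik(position, orientation): joint angles nearest the present ones, or None.
- r.state(): the state.
- vision.snapshot(name): name is "side" or "top"; returns the picture (420x560x3 uint8, red, green, blue); there is no depth.
- vision.calibration(name): a dict with "K" (3x3 intrinsics, pixels), "k1" (the pictures are not rectified: a ray, as slopes to the right and down, at radius r is drawn at 1 + k1 r^2 times it, then the intrinsics apply), "rvec" (rotation vector, rad) and "tvec" (3), from world to camera coordinates, as OpenCV has them. Camera axes: x right, y down, z forward; pixel columns grow to the right and rows downward; lengths in m; the calibration is good to about 2 mm. A picture is of the moment at which its call begins. calibration takes no time and is no camera call.
A pose or a line that the arm cannot do raises r.IKError and nothing moves.
- r.close_job(): hands the job in; it is judged then, once.
The state is a dict: "time": time; "qpos": joint angles; "joint_vel": joint speeds; "joint_torque": joint torques, N m; "tool_pos": TCP position; "tcp_rot": TCP orientation; "wrist_force": force on the tool from outside, world axes, zero at the start; "torque": the same for the moment, N m; "finger_gap": finger opening in m; "grip_force": force on a finger pad.
Only numpy, scipy, OpenCV 4.12 (cv2) and the standard library are available. Lean on these libraries where they do the work, as an engineer would, in place of code of your own. Each camera call takes 0.05 s, during which the arm holds its last target. There are 200 camera calls.

## Working session

There is one attempt and no reset: what is moved stays moved. The work goes in short steps, each a Python script; the robot and the scene stay as the last script left them, time stands still between calls to the robot, and variables do not carry over. Pictures are saved under pics/ and viewed, at most 10 in all, crops included, and the job is handed in when it is done.

```bash
mkdir -p pics; cat > h.py <<'E'
import numpy as np, cv2
from plant import r, vision
def ray(name,u,v):
    c=vision.calibration(name);K=np.array(c["K"]);R=cv2.Rodrigues(np.array(c["rvec"],float))[0];t=np.array(c["tvec"],float).ravel()
    p=cv2.undistortPoints(np.array([[[u,v]]],float),K,np.array([c["k1"],0,0,0.]))[0,0]
    return -R.T@t, R.T@np.array([p[0],p[1],1])
def at_z(name,u,v,z):
    o,d=ray(name,u,v); return o+d*(z-o[2])/d[2]
def save(name,f):
    im=vision.snapshot(name); cv2.imwrite(f,im[:,:,::-1]); return im
E
python3 - <<'E'
from h import *
save("top","pics/t0.png");save("side","pics/s0.png")
for n in("top","side"):
    print(n,ray(n,280,210))
s=r.state();print(s["time"],s["tcp_rot"])
E
```

```text
top (array([ 0.56593777, -0.0183256 ,  0.9556835 ]), array([ 0.02145302,  0.00677679, -1.0000456 ]))
side (array([-0.03883735, -0.26813518,  0.63596529]), array([ 0.73438974,  0.28388854, -0.61654432]))
0.1 [ 9.82858847e-01  1.84357359e-01 -2.07979955e-04 -8.98717177e-04]
```

View pics/t0.png

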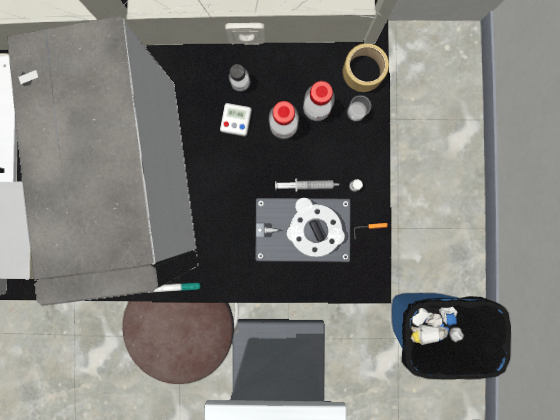

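View pics/s0.png

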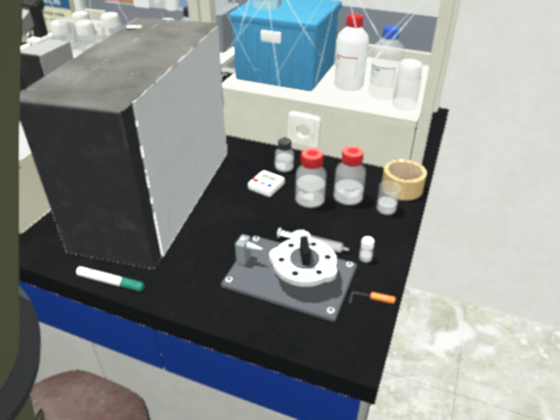

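The top view shows the wheel at about (317,231), the pointer on its left (tip about (283,230)) and what may be the high lobe at about (304,205). A tall box stands to the left. I'll enlarge the wheel.

```bash
python3 - <<'E'
from h import *
im=cv2.imread("pics/t0.png")[190:270,250:356]
cv2.imwrite("pics/t0c.png",cv2.resize(im,None,fx=7,fy=7,interpolation=cv2.INTER_CUBIC))
for u,v in((317,231),(283,230),(304,205)): print(at_z("top",u,v,.057))
E
```

```text
[ 0.54089482 -0.08993258  0.057     ]
[ 0.5430634  -0.01847356  0.057     ]
[ 0.59564777 -0.06280857  0.057     ]
```

View pics/t0c.png

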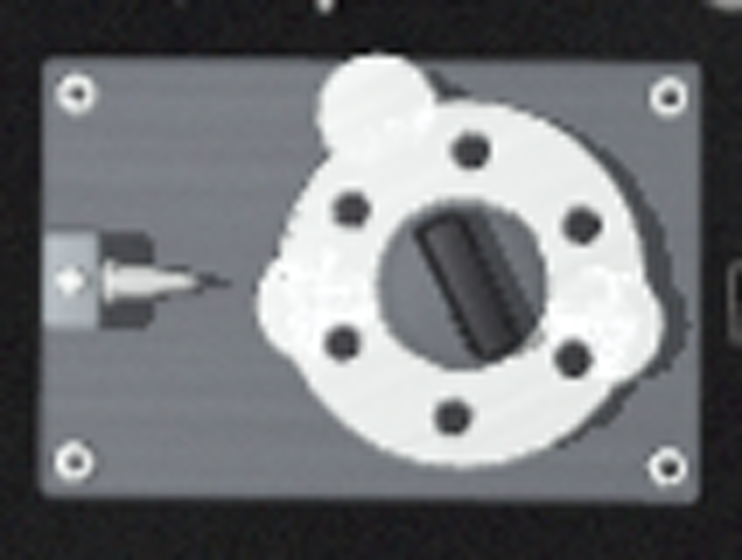

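The lobe outermost to the upper left, centred at crop (377,112), is the high one. The axis is at crop (462,284), the pointer tip at about (232,283), and the bar lines up with the high lobe. Next I'll compute the angles and check IK for both grasp yaws.

```bash
cat >> h.py <<'E'
from scipy.spatial.transform import Rotation as Ro
def q(psi): return (Ro.from_euler("z",psi)*Ro.from_euler("x",np.pi)).as_quat()
E
python3 - <<'E'
from h import *
f=lambda a,b,z: at_z("top",250+(a+.5)/7-.5,190+(b+.5)/7-.5,z)[:2]
ax,lb,tip=f(462,284,.057),f(377,112,.057),f(232,283,.051)
# side check: bar top centre at approx (306,237)
print(ax,np.linalg.norm(tip-ax),at_z("top",250+468/7,190+284/7,.091),at_z("side",306,237,.091))
a=lambda p:np.arctan2(*(p-ax)[::-1]); print(np.degrees([a(lb),a(tip)]))
for k in(0,-np.pi):
  for p in(a(lb),a(tip)):
    s=r.solve_ik([*ax,.076],q(p+k)); print(k,None if s is None else np.round(s,2))
E
```

```text
[ 0.54269907 -0.08694037] 0.06907179351151754 [ 0.54270894 -0.08693802  0.091     ] [ 0.55751717 -0.08522466  0.091     ]
[26.08874895 89.82409028]
0 [ 0.61  0.31 -0.57  1.87  0.2   1.01 -1.16]
0 [ 0.66  0.32 -0.63  1.87  0.22  1.02 -0.07]
-3.141592653589793 [ 1.07  0.54 -1.17  1.86  0.56  1.12  1.71]
-3.141592653589793 [-0.78  0.43  1.07  1.92 -0.44  1.05 -2.67]
```

```bash
python3 - <<'E'
from h import *
p=[.5427,-.0869]; a=np.radians(26.1)
r.move_to([*p,.19],q(a)); s=r.state(); print(s["time"],s["tool_pos"])
print(r.move_straight([*p,.077],v=.08,guard=8)); 
save("side","pics/s1.png")
r.set_gripper(0,40); s=r.state(); print(s["time"],s["tool_pos"],s["finger_gap"],s["grip_force"],s["wrist_force"],s["torque"])
im=save("side","pics/s1b.png")[180:340,200:400]
cv2.imwrite("pics/s1c.png",cv2.resize(im[:,:,::-1],None,fx=3.7,fy=3.7,interpolation=cv2.INTER_CUBIC))
E
```

```text
2.2667 [ 0.54265397 -0.08843699  0.18998712]
False
4.5333 [ 0.54310767 -0.08770536  0.07722577] 0.0132384669991609 44.43326711654663 [ 0.86576747 -1.54251078  0.32455094] [-0.32192258 -0.14515413 -0.04774602]
```

View pics/s1c.png

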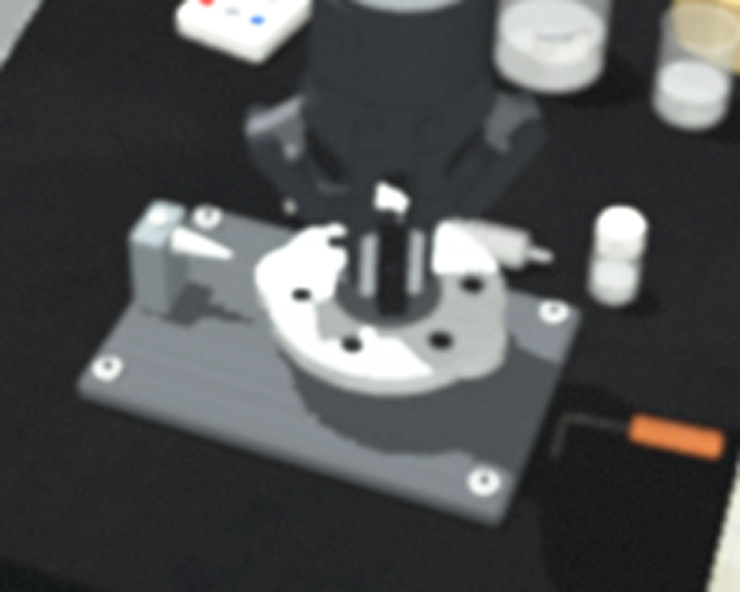

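The pads sit on both sides of the bar at crop (390,265), the gap is 13.2 mm and forces are low, so the grasp is good. I'll turn it in small steps from the present pose.

```bash
python3 - <<'E'
from h import *
p=r.state()["tool_pos"]
def step(d):
    t=r.state()["time"]; r.move_straight(p,rot=q(np.radians(d))); s=r.state()
    print(d,round(s["time"]-t,2),np.round(s["wrist_force"],1),np.round(s["torque"],2),round(s["finger_gap"],4),round(np.degrees(Ro.from_quat(s["tcp_rot"]).as_euler("zyx")[0]),1))
    return s
t0=r.state()["time"]
for d in(29,34,40,46,52,58,64,70,76,82,88,90):
    s=step(d)
    if np.linalg.norm(s["wrist_force"])>40 or r.state()["time"]>20: print("stop");break
print(r.state()["time"])
E
```

```text
29 0.25 [ 2.1 -0.7  0.3] [-0.18 -0.12  0.11] 0.0133 -28.9
34 0.25 [ 0.4 -2.1 -0.3] [-0.29 -0.23  0.08] 0.0131 -33.8
40 0.26 [ 1.2 -3.4 -1.7] [-0.37 -0.26  0.1 ] 0.0131 -39.8
46 0.26 [ 2.2 -2.8 -1.9] [-0.51 -0.37  0.11] 0.0129 -45.7
52 0.26 [ 2.6 -3.7 -0.9] [-0.61 -0.52  0.06] 0.0133 -51.7
58 0.26 [ 4.1 -3.8 -1.9] [-0.69 -0.63  0.06] 0.0133 -57.8
64 0.26 [ 4.3 -3.9 -2.8] [-0.68 -0.7   0.09] 0.0134 -63.8
70 0.26 [ 4.6 -2.9 -3.9] [-0.72 -0.81  0.05] 0.0131 -69.8
76 0.26 [ 5.1 -3.8 -3.4] [-0.73 -0.81  0.1 ] 0.0132 -75.8
82 0.26 [ 4.7 -4.2 -4. ] [-0.81 -0.86  0.11] 0.0134 -81.8
88 0.26 [ 5.3 -4.3 -4.3] [-0.79 -0.93  0.1 ] 0.0132 -87.8
90 0.25 [ 6.3 -4.2 -4. ] [-0.76 -0.92  0.05] 0.0133 -89.8
7.6583
```

```bash
python3 - <<'E'
from h import *
r.wait(.3); r.set_gripper(.085)
p=r.state()["tool_pos"]; r.move_straight([p[0],p[1],.2],v=.1)
r.move_to([.45,-.35,.25],q(np.radians(60))); print(r.state()["time"])
im=save("top","pics/t2.png")[190:270,250:356]
cv2.imwrite("pics/t2c.png",cv2.resize(im[:,:,::-1],None,fx=7,fy=7,interpolation=cv2.INTER_CUBIC))
E
```

```text
11.1167
```

View pics/t2c.png

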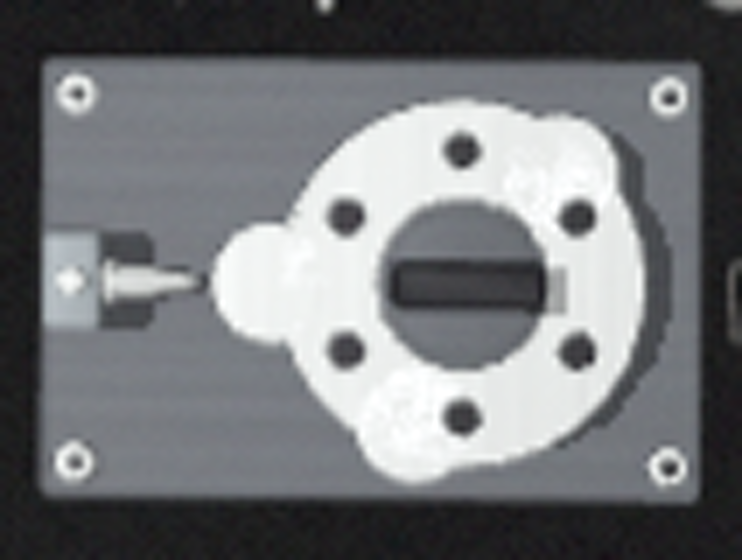

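The high lobe, with its outermost point at crop (212,283), points straight at the pointer tip at about (203,283). The arm is clear of everything.

```bash
python3 -c "
from plant import r
r.wait(.3); print(r.close_job())"
```

```text
the job is handed in; nothing more can be done
None
```

The wheel's high lobe now points straight at the pointer tip, the grip is released and the arm is clear; I handed the job in after about 11.5 s, but no verdict came back.

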